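Drain an oiled anchor with the tongs

TASK

The drop-in anchors in the three red bins are wet with rust-proofing oil, so handle them only with the tongs, never with the gripper. Take the tongs off their rest, close them on the gold anchor standing at the front of its bin, lift it out and hold it up over the metal drip tray, upright and about a hand's width clear of it, so that it can drain; leave the silver and black anchors and the other things on the counter as they are. Finish while still squeezing the tongs and holding the anchor up over the tray: put nothing down and do not let go.

Things in the scene. Friction and masses are not known exactly. Their poses are not given: they have to be found in the camera images.
- tongs_grip (a point): Steel spring tongs lying level, arms opening sideways. Point midway between the blue grip sleeves, half-way up the 20 mm high arms; x to the tips, y across (closing direction), z up. Sleeves: 30 mm either way along x. Width over them here: 52 mm open (55 mm 12 mm farther ahead), 34 mm with parallel faces when closed on a 25 mm part. 0.125 kg, centre of mass within 10 mm.
- tongs_tips (a point): Point of the tongs midway between the jaws, 115 mm ahead (x) of tongs_grip, same height and axes; it is the middle of the jaws. The jaws are shallow hollows facing inwards, 28 mm long in x and 20 mm high; open, they are 62 to 74 mm apart inside and 80 mm over the outside.
- tongs_left (a joint): Closing angle of each tong arm about the pin, which is 70 mm behind tongs_grip (both arms move alike): 0 sprung open, about 0.13 rad closed on a 25 mm part, 0.165 shut. A spring opens them: squeezing the sleeves takes 5 N to begin, 10 N to reach a 25 mm part. Squeezed to 47 mm over the sleeves they can be carried, the jaws still over 45 mm apart.
- rest: Fixed black rest under the tongs, on either side of the counter: 3 mm base plate with two crossbars, tops 25 mm above the counter (ends turned up to 36 mm), 80 and 100 mm wide, 55 mm behind and 78 mm ahead of the origin. Fingers can go down between them. Origin: on the counter below tongs_grip as it starts (to 6 mm); x as the tongs'.
- gold_anchor (a point): Centre (half-way up, on the axis z) of the gold drop-in anchor to be taken: an upright cylinder, 25 mm diameter, 60 mm high, about 0.13 kg, black bore on top. It stands free in the front part of its red bin.
- silver_anchor (a point): Centre of the silver anchor of the same size, standing in its own bin; leave it standing.
- black_anchor (a point): Centre of the black anchor of the same size, standing in its own bin; leave it standing.
- stand: Fixed grey steel stand, 185 x 420 mm, with three red hopper bins side by side along y, 135 mm apart; which bin is where varies. Origin: centre of its underside, on the counter; x runs from the bins' open fronts to their backs, and so do the bins.
- bin_gold: The gold anchor's bin: 170 mm deep (x), 125 wide (119 inside), floor 8 mm, walls 79 mm above the counter; the sides slope down to a front lip 24 mm above the counter, over which level tongs reach in. Origin: centre of its underside, 4 mm above the counter; x from the front to the back. Fixed spare anchors lie behind its middle, up to 56 mm above the counter.
- tray: Fixed aluminium drip tray, 160 x 200 mm (x, y), rim 18 mm above the counter, on the other side of the counter from the tongs. Origin: centre of its underside.
- tape_measure: Grey tape measure, 70 x 36 x 62 mm high, on the left; leave alone. Origin: underside.
- oil_bottle: White bottle with a red cap, 52 mm diameter, 150 mm high, on the right; leave alone. Origin: underside.
- carton: Cardboard carton, 85 x 130 x 60 mm, on the right; leave alone. Origin: underside.
- tape_roll: Brown roll of tape lying flat, 104 mm diameter, 48 mm high, on the left; leave alone. Origin: underside.
- wrench: Steel wrench, 150 mm long, lying on the right; leave alone.
Mind the look-alikes: they are no part of the job. Of the things shaped like the part that bears silver_anchor, the bare steel one is meant. What is shaped like the part that bears black_anchor but purple is not meant.

How it is judged (in metres and radians):
On the way, in this order (a step that is already met when the one before it is completed fails the run):
1. the tongs are held in the gripper, lifted off their rest (height (world z) of tongs_grip above 0.06 m and contact force between the fingers and tongs above 2 N), for 0.2 s.
2. the gold anchor is held in the tongs and lifted out of its bin (contact force between anchor_gold and tongs above 1 N and contact force between the fingers and tongs above 2 N and height (world z) of gold_anchor above 0.08 m and distance between tongs_tips and gold_anchor below 0.03 m), for 0.2 s.
At the end, for the whole second after the job is handed in: Squeezed tongs, held in the gripper over 70 mm up, carry the gold anchor in their jaws (within 30 mm): its centre over the tray (75 mm in x, 95 mm in y), 90 to 300 mm up, tilted under 0.5 rad, at rest, touched by no finger or arm; other anchors within 20 mm, upright; other things within 30 mm (contact force between anchor_gold and tongs above 1 N and contact force between the fingers and tongs above 2 N and x of gold_anchor in the frame of tray between -0.075 and 0.075 m and y of gold_anchor in the frame of tray between -0.095 and 0.095 m and height (world z) of gold_anchor between 0.09 and 0.3 m and angle between gold_anchor's own z axis and vertical below 0.5 rad and height (world z) of tongs_grip above 0.07 m and distance between tongs_tips and gold_anchor below 0.03 m and value of joint tongs_left above 0.08 rad and contact force between each of the fingers, the arm and anchor_gold below 0.1 N and linear speed of anchor_gold below 0.03 m/s and not (distance of any of silver_anchor, black_anchor from where it was at the start of the episode above 0.02 m or angle between any of silver_anchor, black_anchor's own z axis and vertical above 0.35 rad or distance of any of tape_measure, oil_bottle, carton, tape_roll, wrench from where it was at the start of the episode above 0.03 m)); the arm keeps its last pose, push and grip.
It fails at once if the gripper or arm touches one of the oily anchors (contact force between any of the fingers, the arm and anchor_gold above 0.5 N or contact force between any of the fingers, the arm and anchor_silver above 0.5 N or contact force between any of the fingers, the arm and anchor_black above 0.5 N).
It fails at once if the silver or black anchor is moved more than 20 mm or tilted more than 0.35 rad (distance of any of silver_anchor, black_anchor from where it was at the start of the episode above 0.02 m or angle between any of silver_anchor, black_anchor's own z axis and vertical above 0.35 rad).
It fails at once if another thing on the counter is moved more than 30 mm (distance of any of tape_measure, oil_bottle, carton, tape_roll, wrench from where it was at the start of the episode above 0.03 m).
It also fails if it takes over 45 s, if anything falls off the work surface, if the arm or the gripper's body presses on something with over 40 N, if the wrist force passes 120 N, or if a joint passes its speed limit or range.

ROBOT

A 6-joint arm with a two-finger parallel gripper is mounted at the origin on the work surface. World frame = base frame: x ahead of the robot, y to its left, z up, the work surface at z = 0. Lengths are in m, angles in degrees, forces in N, time in s.
With the tool pointing down it reaches from about 0.3 to 0.75 m from the base axis. Payload 8.5 kg.
Tool frame: the origin (TCP) lies midway between the tips of the shut fingers; the grasp point (between the pads) lies 19 mm behind it; y points along the fingers, x is the direction in which the jaws open and shut, and the axes are right-handed (so a half turn about y gives the same grasp; the last joint's range is limited). The gripper opens to 85 mm and grips with 20 to 120 N. Pads are 22 mm wide; open, the fingers measure 114 mm over their backs; the gripper's body (76 mm by 85 mm) begins 54 mm behind the grasp point. The pads swing forward as they close: fully open they stand 13 mm farther back than shut.
Start: joints at [-83.898, 21.807, 74.336, -0, 83.858, -12.336], TCP at [0.174, -0.522, 0.231] pointing down, gripper open.
Joint ranges: [-178.18, 178.18], [-50.72, 133.34], [12.68, 142.11], [-81.47, 261.47], [9.98, 163.14], [-165.26, 165.26]. Speed limits (degrees/s): [136.94, 136.94, 180, 180, 180, 180].

INTERFACE

Orientations are given as a 3x3 rotation matrix whose columns are the frame's x, y, z axes.
In Python, from rig import env gives the robot as it stands.
- The arm moves only by the tool carry_out, never from a script. Its argument "plan" is a list of rows, each a list of 3 entries, a list of its own where there are three numbers: the shift along the tool's x, y, z in m, then the turn, a rotation vector about the tool's x, y, z in degrees, then the finger opening in m, from 0 to 0.0854. In form: [[[dx, dy, dz], [ax, ay, az], jaw], ...]. A call has 1 to 8 rows; each row shifts and turns the commanded pose from where the row before left it, along the tool's axes as they then stand; what a row does not reach is not made up. A row lasts 1/8 s, in which the tool goes at most 62.5 mm and 10.7 degrees, less where a joint would pass 70% of its speed; a pose out of reach is approached as far as the arm can. A call is refused whole if a number of a shift passes 0.0625 or a number of a turn 10.7, either way. A call with a gripper value outside its range is refused whole. The fingers move at their own pace and stop on an object; "force" is the grip in N (left out, the last holds). Time passes only in rows, so rows that do not move let the fingers close. It gives the time, the measured TCP pose, the force and the opening at its end, in the units of the state.
- env.observe(): the state, without advancing time (a new reading comes with each control period).
- env.get_image(name): name is "scene" or "side" or "wrist"; returns a dict with "image" (480x640x3 uint8, red, green, blue), "vfov" (degrees; the focal length in pixels is half the picture's height over the tangent of half this angle, whatever the lens; pixels are square), "cx", "cy" (the principal point, pixels), "rvec" (rotation vector, rad) and "tvec" (3), from world to camera coordinates, as OpenCV has them; the wrist camera has in their place "tool_from_camera" (4x4, takes a point from camera to tool coordinates, whose origin is the TCP and whose axes are the tool frame's). Camera axes: x right, y down, z forward; pixel columns grow to the right and rows downward; lengths in m; the calibration is good to about 2 mm. A picture is of the moment at which its call begins: read the wrist's pose just before it. There is no depth.
- env.close_job(): hands the job in, once; it reports no verdict.
Trained networks look in a picture, given as the dict that the camera call returned (one of the last four; its "shot" number tells which), for a name from the list of things; names that differ only in an ending like _2 or _b are one class to them, and where a whole thing is asked for, a point or a joint stands for the part that bears it (a point fixed in the world has none). Each returns a list of dicts, best first, with "conf" (0 to 1); they miss things now and then, are a little off and sometimes report something else, mostly with a low value. They report only what shows in the picture. A call takes as long as a camera call. They do not tell look-alikes from the thing itself.
- env.outline_of(target, picture): "mask" (480x640 bool, what is visible of it) and "pixel" ([row, column] in pixels, amid what is visible of it).
The state is a dict: "time_s": time; "q": joint angles; "qvel": joint speeds; "joint_efforts": joint torques, N m; "position": TCP position; "tool_rot": TCP orientation; "ft_force": force on the tool from outside, world axes, zero at the start; "wrist_torque": the same for the moment, N m; "grip_width": finger opening in m.
Only numpy, scipy, OpenCV 4.12 (cv2) and the standard library are available. Lean on these libraries where they do the work, as an engineer would, in place of code of your own. Each camera call takes 0.05 s, during which the arm holds its last target.

## Working session

There is one attempt and no reset: what is moved stays moved. The work goes in short steps, Python scripts to look and compute and a tool call to move; the robot and the scene stay as the last step left them, time stands still between calls to the robot, and variables do not carry over. Pictures are saved under pics/ and viewed, and the job is handed in when it is done.

Besides the shell and the picture viewer there is one more tool, called after "Call:" by a JSON object that holds its "fn" and its "kwargs". carry_out: Moves the arm, as the interface text tells. Its arguments: {"type":"object","properties":{"plan":{"type":"array","items":{"type":"array"}},"force":{"type":"number"}},"required":["plan"]}

```bash
ls; mkdir -p pics; cat > h.py <<'E'
import numpy as np,cv2
from rig import env
def ray(p,u,v):
    f=240/np.tan(np.radians(p['vfov'])/2)
    d=np.array([(u-p['cx'])/f,(v-p['cy'])/f,1.0])
    R=cv2.Rodrigues(np.array(p['rvec'],float))[0];t=np.array(p['tvec'],float).ravel()
    return -R.T@t,R.T@d
def atz(p,u,v,z):
    o,d=ray(p,u,v);return o+d*(z-o[2])/d[2]
def proj(p,X):
    f=240/np.tan(np.radians(p['vfov'])/2)
    R=cv2.Rodrigues(np.array(p['rvec'],float))[0];t=np.array(p['tvec'],float).ravel()
    c=np.atleast_2d(X)@R.T+t
    return np.c_[p['cx']+f*c[:,0]/c[:,2],p['cy']+f*c[:,1]/c[:,2]]
def wray(p,s,u,v):
    f=240/np.tan(np.radians(p['vfov'])/2)
    T=np.array(p['tool_from_camera']);R=np.array(s['tool_rot']);P=np.array(s['position'])
    d=np.array([(u-p['cx'])/f,(v-p['cy'])/f,1.0])
    return P+R@T[:3,3],R@(T[:3,:3]@d)
def save(p,n): cv2.imwrite('pics/'+n,cv2.cvtColor(p['image'],cv2.COLOR_RGB2BGR))
E
python3 - <<'E'
from h import *
s=env.observe();print({k:np.round(v,3).tolist() for k,v in s.items()})
for n in('scene','side','wrist'):
    p=env.get_image(n);save(p,n+'0.png');print(n,p['vfov'],p['cx'],p['cy'],p.get('rvec'),p.get('tvec'),p.get('tool_from_camera'))
    for t in(['tongs_grip','gold_anchor','silver_anchor','black_anchor','bin_gold','stand','tray','rest','tape_roll','tape_measure','carton','oil_bottle','wrench']):
        for r in env.outline_of(t,p)[:4]: print(n,t,round(r['conf'],2),np.round(r['pixel']),r['mask'].sum())
E
```

```text
pics
{'time_s': 0.0, 'q': [-83.897, 21.84, 74.385, -0.003, 83.856, -12.336], 'qvel': [-0.063, 0.013, -0.088, -0.012, 0.105, 0.015], 'joint_efforts': [0.0, -44.846, -23.127, -0.0, 0.005, 0.0], 'position': [0.174, -0.521, 0.231], 'tool_rot': [[0.316, -0.0, 0.949], [-0.949, 0.001, 0.316], [-0.001, -1.0, 0.0]], 'ft_force': [0.623, -0.797, -0.128], 'wrist_torque': [0.003, -0.03, -0.028], 'grip_width': 0.086}
scene 47.261900859917375 324.4816554155249 236.4064705023957 [ 0.96563045  2.53753297 -0.9686189 ] [ 0.38793168 -0.21717525  1.68735406] None
scene tongs_grip 0.6 [295. 440.] 860
scene gold_anchor 0.72 [262. 290.] 222
scene silver_anchor 0.65 [236. 253.] 152
scene silver_anchor 0.45 [218. 282.] 163
scene silver_anchor 0.42 [138. 243.] 173
scene silver_anchor 0.4 [299. 324.] 189
scene black_anchor 0.62 [299. 322.] 230
scene black_anchor 0.47 [289. 364.] 238
scene bin_gold 0.8 [268. 261.] 2784
scene stand 0.88 [312. 262.] 1723
scene stand 0.5 [144. 206.] 1356
scene tray 0.57 [169. 271.] 2638
scene tray 0.3 [392. 471.] 734
scene rest 0.89 [306. 437.] 1394
scene tape_roll 0.93 [346. 520.]
[... 829 characters left out ...]
e tape_roll 0.93 [143. 263.] 818
side tape_measure 0.9 [138. 312.] 373
side tape_measure 0.54 [229. 385.] 2687
side carton 0.76 [437. 385.] 4605
side oil_bottle 0.74 [372. 428.] 1356
wrist 69.34257478629954 317.5067303381021 242.3777655447913 None None [[ 9.99999923e-01 -3.68663165e-04 -1.33132750e-04 -6.02533031e-04]
 [ 2.09113532e-05 -2.88992293e-01  9.57331423e-01 -1.43039723e-01]
 [-3.91407172e-04 -9.57331353e-01 -2.88992263e-01  7.35037010e-02]
 [ 0.00000000e+00  0.00000000e+00  0.00000000e+00  1.00000000e+00]]
wrist tongs_grip 0.4 [ 21. 392.] 1478
wrist silver_anchor 0.24 [  5. 246.] 350
wrist tray 0.59 [  6. 247.] 360
wrist wrench 0.9 [ 25. 394.] 1476
wrist wrench 0.44 [  4. 246.] 344
```

View pics/scene0.png

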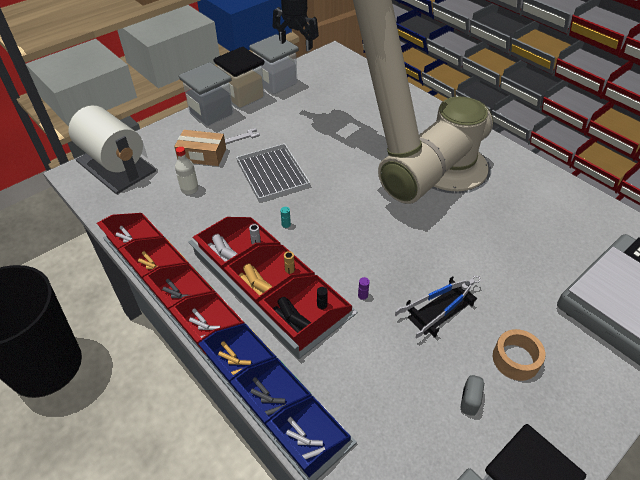

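View pics/side0.png

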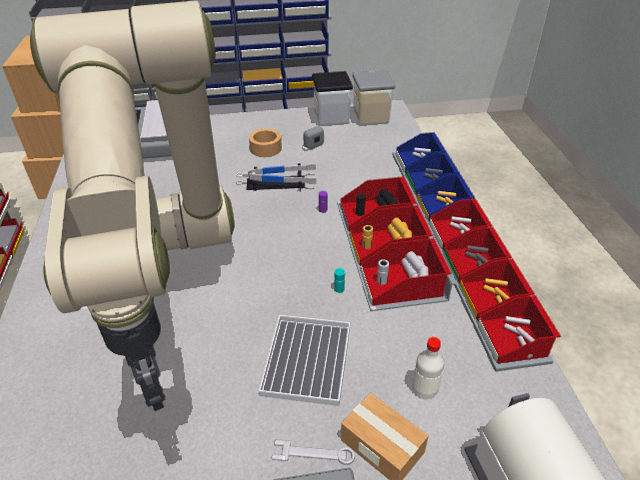

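View pics/wrist0.png

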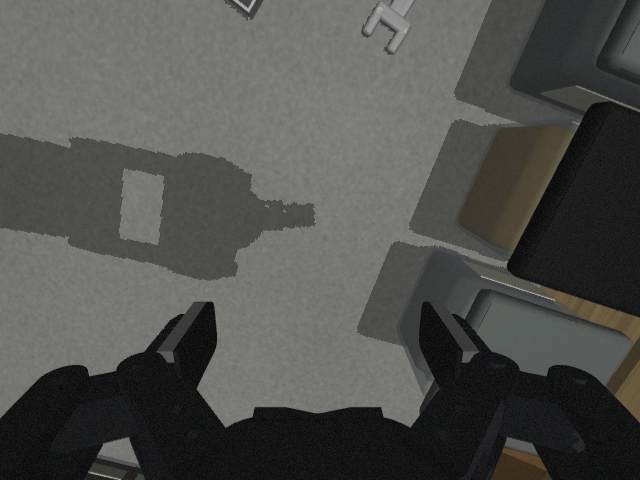

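```bash
python3 - <<'E'
from h import *
a=env.get_image('scene');b=env.get_image('side')
np.save('a.npy',a,allow_pickle=True);np.save('b.npy',b,allow_pickle=True)
for t,z in(('gold_anchor',.042),('silver_anchor',.042),('black_anchor',.042),('tongs_grip',.035),('rest',.01),('tray',.01),('tape_roll',.024),('bin_gold',.04),('stand',.03)):
  for n,p in(('scene',a),('side',b)):
    for r in env.outline_of(t,p)[:3]:
      v,u=r['pixel'];print(t,n,round(r['conf'],2),(round(u),round(v)),np.round(atz(p,u,v,z),3))
ci=cv2.cvtColor(a['image'],cv2.COLOR_RGB2BGR);si=cv2.cvtColor(b['image'],cv2.COLOR_RGB2BGR)
cv2.imwrite('pics/c1.png',np.vstack([cv2.resize(ci[265:345,385:485],(750,600),interpolation=cv2.INTER_CUBIC)]))
cv2.imwrite('pics/c2.png',cv2.resize(si[155:200,230:325],(800,379),interpolation=cv2.INTER_CUBIC))
cv2.imwrite('pics/c3.png',cv2.resize(ci[210:360,190:370],(720,600),interpolation=cv2.INTER_CUBIC))
cv2.imwrite('pics/c4.png',cv2.resize(si[170:320,330:470],(560,600),interpolation=cv2.INTER_CUBIC))
E
```

```text
gold_anchor scene 0.6 (290, 264) [0.637 0.001 0.042]
gold_anchor side 0.72 (366, 238) [ 0.626 -0.014  0.042]
silver_anchor scene 0.52 (438, 298) [0.439 0.315 0.042]
silver_anchor scene 0.48 (254, 234) [ 0.641 -0.141  0.042]
silver_anchor scene 0.46 (282, 219) [ 0.555 -0.134  0.042]
silver_anchor side 0.73 (382, 271) [ 0.639 -0.14   0.042]
silver_anchor side 0.57 (337, 281) [ 0.527 -0.153  0.042]
black_anchor scene 0.74 (365, 288) [0.548 0.178 0.042]
black_anchor scene 0.67 (440, 295) [0.429 0.312 0.042]
black_anchor scene 0.5 (324, 296) [0.637 0.129 0.042]
black_anchor side 0.66 (323, 200) [0.546 0.165 0.042]
black_anchor side 0.51 (361, 204) [0.644 0.128 0.042]
tongs_grip scene 0.82 (439, 293) [0.421 0.305 0.035]
tongs_grip scene 0.65 (288, 262) [ 0.632 -0.012  0.035]
tongs_grip side 0.67 (278, 172) [0.434 0.332 0.035]
rest scene 0.57 (448, 302) [0.41  0.327 0.01 ]
rest side 0.76 (271, 183) [0.41  0.316 0.01 ]
rest side 0.18 (429, 371) [ 0.674 -0.409  0.01 ]
rest side 0.17 (281, 168) [0.448 0.391 0.01 ]
tray scene 0.83 (272, 170) [ 0.432 -0.339  0.01 ]
tray side 0.58 (304, 365) [ 0.424 -0.353  0.01 ]
tape_roll scene 0.77 (521, 344) [0.383 0.515 0.024]
tape_roll scene 0.58 (205, 144) [ 0.521 -0.56   0.024]
tape_roll side 0.88 (261, 144) [0.396 0.518 0.024]
bin_gold scene 0.7 (263, 269) [ 0.695 -0.032  0.04 ]
bin_gold side 0.75 (385, 227) [0.687 0.023 0.04 ]
bin_gold side 0.69 (428, 371) [ 0.662 -0.428  0.04 ]
stand scene 0.96 (262, 312) [0.771 0.06  0.03 ]
stand side 0.82 (394, 300) [ 0.646 -0.224  0.03 ]
stand side 0.38 (390, 227) [0.701 0.033 0.03 ]
```

View pics/c1.png

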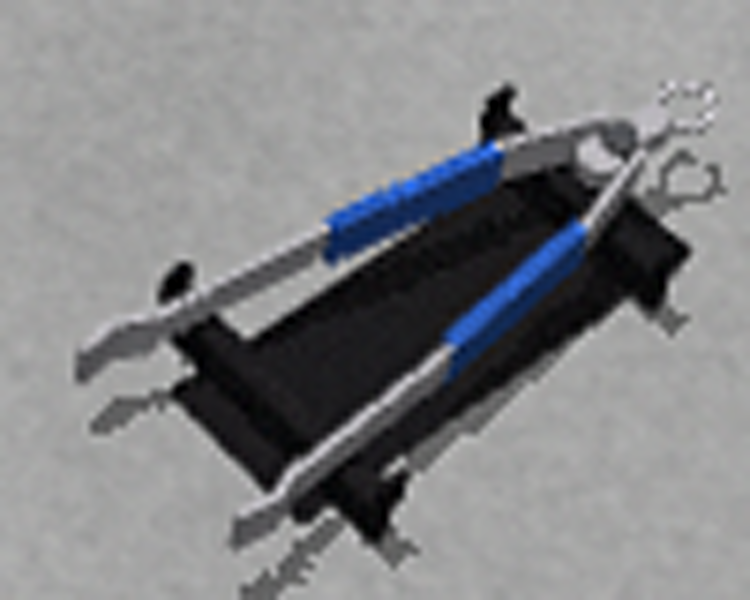

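View pics/c2.png

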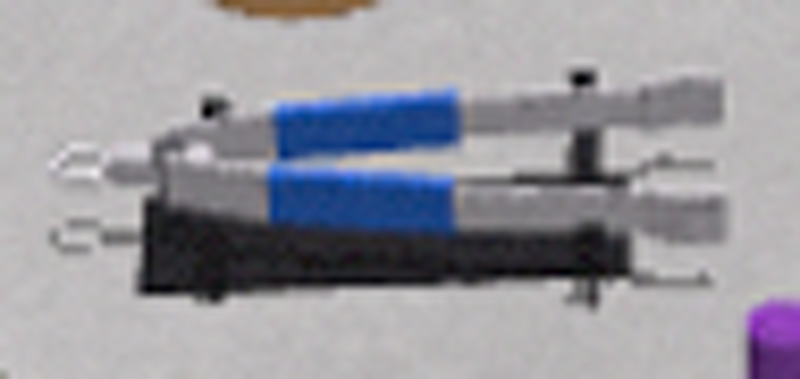

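View pics/c3.png

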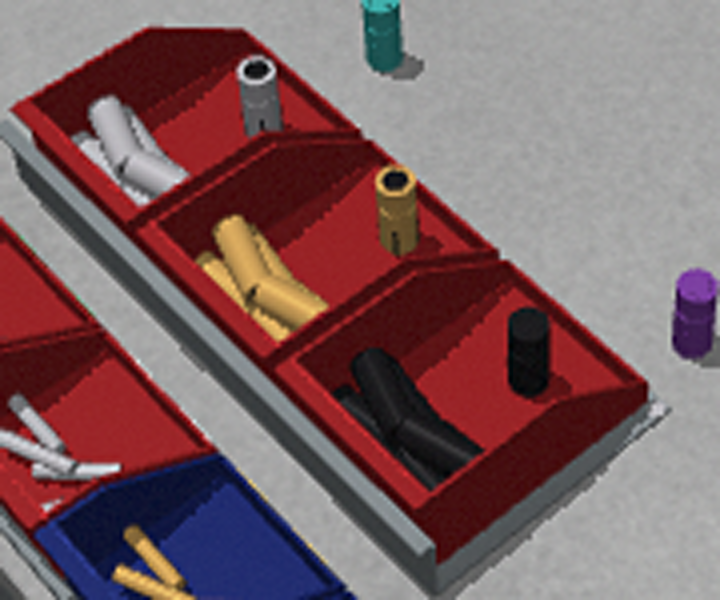

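View pics/c4.png

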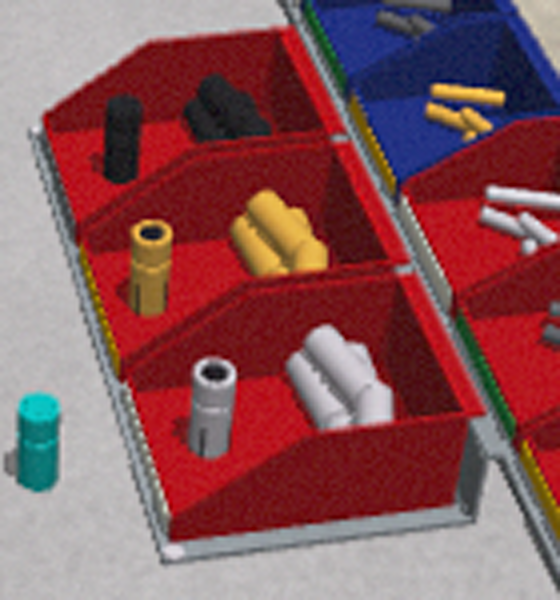

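```bash
cat > tri.py <<'E'
from h import *
def tri(p,ua,q,ub):
    o1,d1=ray(p,*ua);o2,d2=ray(q,*ub)
    A=np.c_[d1,-d2];s=np.linalg.lstsq(A,o2-o1,rcond=None)[0]
    x1=o1+d1*s[0];x2=o2+d2*s[1];return (x1+x2)/2,np.linalg.norm(x1-x2)
E
python3 - <<'E'
from tri import *
a=np.load('a.npy',allow_pickle=True).item();b=np.load('b.npy',allow_pickle=True).item()
def blobs(p,box):
    im=p['image'].astype(int);m=((im[...,2]>im[...,0]+50)&(im[...,2]>im[...,1]+20)).astype(np.uint8)
    M=np.zeros_like(m);u0,v0,u1,v1=box;M[v0:v1,u0:u1]=m[v0:v1,u0:u1]
    n,l,st,c=cv2.connectedComponentsWithStats(M)
    return [(st[i,4],c[i]) for i in range(1,n) if st[i,4]>15]
A=blobs(a,(385,265,485,345));B=blobs(b,(230,155,325,200));print(A,B)
A=sorted(A,key=lambda t:t[1][1]);B=sorted(B,key=lambda t:-t[1][1])
P=[tri(a,A[i][1],b,B[i][1]) for i in(0,1)];print(P);
def c1(u,v):return(385+(u+.5)/7.5-.5,265+(v+.5)/7.5-.5)
def c2(u,v):return(230+(u+.5)/8.42-.5,155+(v+.5)/8.42-.5)
for n,x,y in(('tipL top',(80,355),(722,197)),('tipH top',(235,520),(722,82)),('pinhead',(632,130),(165,160)),('restfrontbase',(180,392),(628,230))):
    print(n,tri(a,c1(*x),b,c2(*y)))
print('single z=.045',[np.round(atz(p,*u,.045),3) for p,u in((a,c1(80,355)),(b,c2(722,197)),(a,c1(235,520)),(b,c2(722,82)))])
print('gold top',tri(a,(289,255.2),b,(367.6,227.7)), 'silver',tri(a,(190+257/4,210+69/4),b,(330+214/4,170+369/4)),'black',tri(a,(190+529/4,210+317/4),b,(330+123/4,170+102/4)))
def C3(u,v):return 190+u/4,210+v/4
def C4(u,v):return 330+u/4,170+v/4
for n,x,y in(('binfront L/black corner front-top',(645,385),(45,118)),('gold front corner L',(497,252),(80,245)),('gold front corner R',(358,134),(124,375))):
    print(n,tri(a,C3(*x),b,C4(*y)))
E
```

```text
[(np.int32(149), array([439.73154362, 290.96644295])), (np.int32(120), array([453.08333333, 303.8       ]))] [(np.int32(313), array([272.77635783, 173.84984026]))]Traceback (most recent call last):
  File "<stdin>", line 10, in <module>
IndexError: list index out of range
```

```bash
python3 - <<'E'
from tri import *
a=np.load('a.npy',allow_pickle=True).item();b=np.load('b.npy',allow_pickle=True).item()
def c1(u,v):return(385+(u+.5)/7.5-.5,265+(v+.5)/7.5-.5)
def c2(u,v):return(230+(u+.5)/8.42-.5,155+(v+.5)/8.42-.5)
for n,x,y in(('sleeveL front top',(330,222),(452,178)),('sleeveL rear top',(498,147),(268,166)),('sleeveH front top',(447,345),(458,92)),('sleeveH rear top',(583,228),(277,103)),('tipL top',(80,355),(722,197)),('tipH top',(235,520),(722,82)),('pinhead',(632,130),(165,160)),('restfrontbase',(180,392),(628,230))):
    print(n,tri(a,c1(*x),b,c2(*y)))
print('gold top',tri(a,(289,255.2),b,(367.6,227.7)), 'silver',tri(a,(190+257/4,210+69/4),b,(330+214/4,170+369/4)),'black',tri(a,(190+529/4,210+317/4),b,(330+123/4,170+102/4)))
def C3(u,v):return 190+u/4,210+v/4
def C4(u,v):return 330+u/4,170+v/4
for n,x,y in(('black corner front-top',(645,385),(45,118)),('gold front corner L',(497,252),(80,245)),('gold front corner R',(358,134),(124,375))):
    print(n,tri(a,C3(*x),b,C4(*y)))
E
```

```text
sleeveL front top (array([0.4480395 , 0.29341407, 0.04583841]), np.float64(0.002688412378697074))
sleeveL rear top (array([0.38535575, 0.31007811, 0.04672036]), np.float64(0.002873543878172415))
sleeveH front top (array([0.45581988, 0.34828402, 0.04503011]), np.float64(0.002943914604611075))
sleeveH rear top (array([0.39103359, 0.34876287, 0.0473628 ]), np.float64(0.0021713430841772056))
tipL top (array([0.54063888, 0.27350669, 0.04046477]), np.float64(0.004087095013305987))
tipH top (array([0.5503622 , 0.34547979, 0.0409925 ]), np.float64(0.0022763551849072643))
pinhead (array([0.34719704, 0.33199763, 0.04102514]), np.float64(0.0038700997291858607))
restfrontbase (array([0.51103431, 0.29428356, 0.01493655]), np.float64(0.007132144143596792))
gold top (array([ 0.63222462, -0.00591995,  0.0680602 ]), np.float64(0.0008995238507885959)) silver (array([ 0.64073017, -0.13761462,  0.06933783]), np.float64(0.0002329694711434211)) black (array([0.64205878, 0.12796008, 0.07100283]), np.float64(0.0006649038494058121))
black corner front-top (array([0.59937612, 0.18433948, 0.02146055]), np.float64(0.0008316402647140554))
gold front corner L (array([0.59763226, 0.04721661, 0.01759916]), np.float64(0.0012186883136060492))
gold front corner R (array([ 0.60118538, -0.08513591,  0.02112625]), np.float64(0.0028920671026342994))
```

```bash
cat > plan.py <<'E'
from h import *
def Rt(ps): 
    c,s=np.cos(np.radians(ps)),np.sin(np.radians(ps));return np.array([[s,0,c],[-c,0,s],[0,-1,0]])
def yaw(R): R=np.array(R);return np.degrees(np.arctan2(R[1,2],R[0,2]))
def plan(wps,start=None,step=.05,jaw=.085):
    s=env.observe();R0=np.array(s['tool_rot']);x=np.array(s['position']);ps=yaw(R0)
    if start is not None:x=np.array(start[:3]);ps=start[3]
    print('at',np.round(x,4),round(ps,2),'tilt',np.round(R0[2],4))
    rows=[]
    for w in wps:
        w=np.array(w,float);n=int(max(1,np.ceil(np.linalg.norm(w[:3]-x)/step),np.ceil(abs(w[3]-ps)/9)))
        for i in range(n):
            k=n-i;g=x+(w[:3]-x)/k;d=np.round(Rt(ps).T@(g-x),4);a=round((ps-w[3])/k,1)
            rows.append([d.tolist(),[0,a,0],jaw]);x=x+Rt(ps)@d;ps-=a
    for i in range(0,len(rows),8):print(str(rows[i:i+8]).replace(' ',''))
    print('end',np.round(x,4),round(ps,2))
E
python3 -c "
from plan import *
plan([(.38,-.25,.23,0),(.42,0,.23,-7),(.41,.31,.23,-7)])"
```

```text
at [ 0.174  -0.5218  0.2313] 18.44 tilt [-0. -1. -0.]
[[[-0.0275,0.0002,0.0402],[0,np.float64(2.6),0],0.085],[[-0.0293,0.0002,0.0389],[0,np.float64(2.6),0],0.085],[[-0.0311,0.0002,0.0375],[0,np.float64(2.6),0],0.085],[[-0.0327,0.0002,0.0361],[0,np.float64(2.7),0],0.085],[[-0.0344,0.0002,0.0345],[0,np.float64(2.6),0],0.085],[[-0.0359,0.0002,0.033],[0,np.float64(2.7),0],0.085],[[-0.0374,0.0001,0.0312],[0,np.float64(2.6),0],0.085],[[-0.0417,0.0,0.0067],[0,np.float64(1.2),0],0.085]]
[[[-0.0418,0.0,0.0058],[0,np.float64(1.2),0],0.085],[[-0.0419,0.0,0.0049],[0,np.float64(1.2),0],0.085],[[-0.042,0.0,0.0041],[0,np.float64(1.1),0],0.085],[[-0.0421,0.0,0.0033],[0,np.float64(1.2),0],0.085],[[-0.0421,0.0,0.0024],[0,np.float64(1.1),0],0.085],[[-0.0438,0.0,-0.0068],[0,np.float64(0.0),0],0.085],[[-0.0438,0.0,-0.0068],[0,np.float64(0.0),0],0.085],[[-0.0438,0.0,-0.0068],[0,np.float64(0.0),0],0.085]]
[[[-0.0438,0.0,-0.0068],[0,np.float64(0.0),0],0.085],[[-0.0438,0.0,-0.0068],[0,np.float64(0.0),0],0.085],[[-0.0437,0.0,-0.0068],[0,np.float64(0.0),0],0.085],[[-0.0438,0.0,-0.0067],[0,np.float64(0.0),0],0.085]]
end [0.41 0.31 0.23] -6.96
```

Call:
{"fn": "carry_out", "kwargs": {"plan": [[[-0.028,0,0.04],[0,2.6,0],0.085],[[-0.029,0,0.039],[0,2.6,0],0.085],[[-0.031,0,0.0375],[0,2.6,0],0.085],[[-0.033,0,0.036],[0,2.7,0],0.085],[[-0.034,0,0.0345],[0,2.6,0],0.085],[[-0.036,0,0.033],[0,2.7,0],0.085],[[-0.037,0,0.031],[0,2.6,0],0.085],[[-0.042,0,0.007],[0,1.2,0],0.085]]}}

```text
time_s: 4.1
position: [0.3876, -0.2071, 0.2313]
tool_rot: [[-0.02, 0.0, 1.0], [-1.0, -0.0, -0.02], [0.0, -1.0, 0.0]]
ft_force: [-0.1, -0.5, 0.0]
grip_width: 0.0846
```

Call:
{"fn": "carry_out", "kwargs": {"plan": [[[-0.042,0,0.006],[0,1.2,0],0.085],[[-0.042,0,0.005],[0,1.2,0],0.085],[[-0.042,0,0.004],[0,1.1,0],0.085],[[-0.042,0,0.003],[0,1.2,0],0.085],[[-0.042,0,0.002],[0,1.1,0],0.085],[[-0.044,0,-0.007],[0,0,0],0.085],[[-0.044,0,-0.007],[0,0,0],0.085],[[-0.044,0,-0.007],[0,0,0],0.085]]}}

```text
time_s: 5.1
position: [0.4144, 0.1351, 0.2315]
tool_rot: [[-0.121, 0.001, 0.993], [-0.993, -0.0, -0.121], [-0.0, -1.0, 0.001]]
ft_force: [1.0, -0.4, -0.1]
grip_width: 0.085
```

Call:
{"fn": "carry_out", "kwargs": {"plan": [[[-0.044,0,-0.007],[0,0,0],0.085],[[-0.044,0,-0.007],[0,0,0],0.085],[[-0.044,0,-0.007],[0,0,0],0.085],[[-0.044,0,-0.007],[0,0,0],0.085],[[0,0,0],[0,0,0],0.085]]}}

```text
time_s: 5.72
position: [0.4076, 0.3139, 0.231]
tool_rot: [[-0.118, -0.0, 0.993], [-0.993, 0.0, -0.118], [-0.0, -1.0, -0.0]]
ft_force: [-0.3, -1.5, 0.8]
grip_width: 0.0848
```

```bash
python3 - <<'E'
from plan import *
s=env.observe();p=env.get_image('wrist');np.save('w1.npy',[s,p],allow_pickle=True);save(p,'w1.png')
print(np.round(s['position'],4),yaw(s['tool_rot']),np.round(s['ft_force'],2))
E
```

```text
[0.4076 0.3139 0.231 ] -6.7616225546391675 [-0.33 -1.54  0.83]
```

View pics/w1.png

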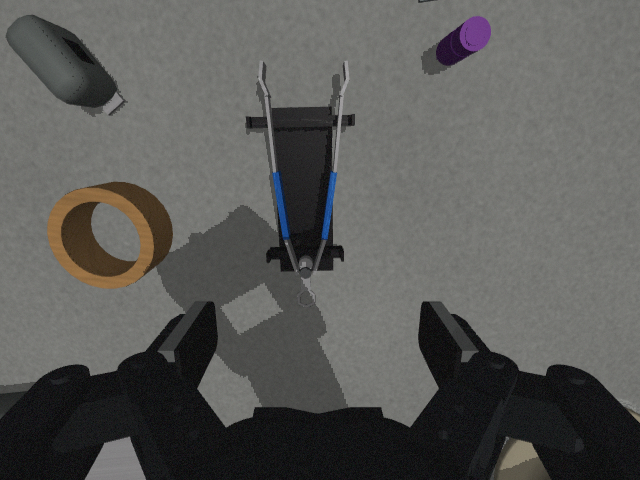

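```bash
python3 - <<'E'
from plan import *
s,p=np.load('w1.npy',allow_pickle=True)
def w(u,v,z):
    o,d=wray(p,s,u,v);return (o+d*(z-o[2])/d[2])
im=p['image'].astype(int);m=((im[...,2]>im[...,0]+50)&(im[...,2]>im[...,1]+20)).astype(np.uint8);m[:150]=0;m[260:]=0;m[:,:260]=0;m[:,350:]=0
n,l,st,c=cv2.connectedComponentsWithStats(m);print(st[1:],c[1:])
P=[w(*c[i],.042) for i in range(1,n) if st[i,4]>100];print(np.round(P,4),np.mean(P,0))
f=(w(262,62,.045)+w(347,62,.045))/2;b=w(306,265,.045);print('tip',f,'pin',b,np.degrees(np.arctan2((f-b)[1],(f-b)[0])),np.linalg.norm(f-b))
for y,pair in((172,(273.5,336.5)),(240,(287,324))):
    A=w(pair[0],y,.045);B=w(pair[1],y,.045);print(y,A,B,np.linalg.norm(A-B),(A+B)/2)
e=w(306,258,.045)
E
```

```text
[[272 171  17  69 466]
 [322 171  15  69 449]
 [282 185   1   1   1]
 [287 216   1   1   1]] [[280.30257511 204.91416309]
 [328.68151448 204.85300668]
 [282.         185.        ]
 [287.         216.        ]]
[[0.4227 0.3489 0.042 ]
 [0.4172 0.3024 0.042 ]] [0.41996553 0.32560888 0.042     ]
tip [0.54323742 0.30947173 0.045     ] pin [0.35939158 0.33183919 0.045     ] -6.936754156615388 0.18520149963046412
172 [0.45472252 0.35015292 0.045     ] [0.44777249 0.29176168 0.045     ] 0.058803401282010906 [0.4512475 0.3209573 0.045    ]
240 [0.38773301 0.34712676 0.045     ] [0.3834052  0.31080915 0.045     ] 0.03657456179444765 [0.38556911 0.32896795 0.045     ]
```

```bash
python3 -c "
from plan import *
plan([(.420,.325,.231,-7),(.420,.325,.1,-7),(.42,.325,.015,-7)],step=.04)"
```

```text
at [0.4078 0.3125 0.2311] -6.84 tilt [ 3.e-04 -1.e+00 -2.e-04]
[[[-0.0138,0.0001,0.0106],[0,np.float64(0.2),0],0.085],[[-0.0,0.0327,0.0],[0,np.float64(-0.0),0],0.085],[[-0.0,0.0328,0.0],[0,np.float64(-0.0),0],0.085],[[-0.0,0.0327,0.0],[0,np.float64(-0.0),0],0.085],[[-0.0,0.0328,0.0],[0,np.float64(-0.0),0],0.085],[[-0.0,0.0283,0.0],[0,np.float64(-0.0),0],0.085],[[-0.0,0.0283,0.0],[0,np.float64(-0.0),0],0.085],[[-0.0,0.0284,0.0],[0,np.float64(-0.0),0],0.085]]
end [0.42  0.325 0.015] -7.04
```

Call:
{"fn": "carry_out", "kwargs": {"plan": [[[-0.0138,0,0.0106],[0,0.2,0],0.085],[[0,0.0327,0],[0,0,0],0.085],[[0,0.0328,0],[0,0,0],0.085],[[0,0.0327,0],[0,0,0],0.085],[[0,0.0328,0],[0,0,0],0.085],[[0,0,0],[0,0,0],0.085],[[0,0,0],[0,0,0],0.085]], "force": 25}}

```text
time_s: 6.65
position: [0.4211, 0.3239, 0.1017]
tool_rot: [[-0.125, 0.002, 0.992], [-0.992, 0.001, -0.125], [-0.001, -1.0, 0.002]]
ft_force: [0.5, -0.3, 0.1]
grip_width: 0.0848
```

```bash
python3 - <<'E'
from plan import *
s=env.observe();p=env.get_image('wrist');save(p,'w2.png')
b=env.get_image('scene');save(b,'s2.png')
print(np.round(s['position'],4),yaw(s['tool_rot']),np.round(s['ft_force'],2))
def w(u,v,z):
    o,d=wray(p,s,u,v);return (o+d*(z-o[2])/d[2])
im=p['image'].astype(int);m=((im[...,2]>im[...,0]+50)&(im[...,2]>im[...,1]+20)).astype(np.uint8)
n,l,st,c=cv2.connectedComponentsWithStats(m)
for i in range(1,n):
  if st[i,4]>100:print(st[i],np.round(w(*c[i],.042),4))
E
```

```text
[0.4211 0.3239 0.1017] -7.200478683242572 [ 0.52 -0.26  0.14]
[ 265  208   27  107 1128] [0.4254 0.3486 0.042 ]
[ 342  209   26  106 1049] [0.4176 0.3021 0.042 ]
```

View pics/w2.png

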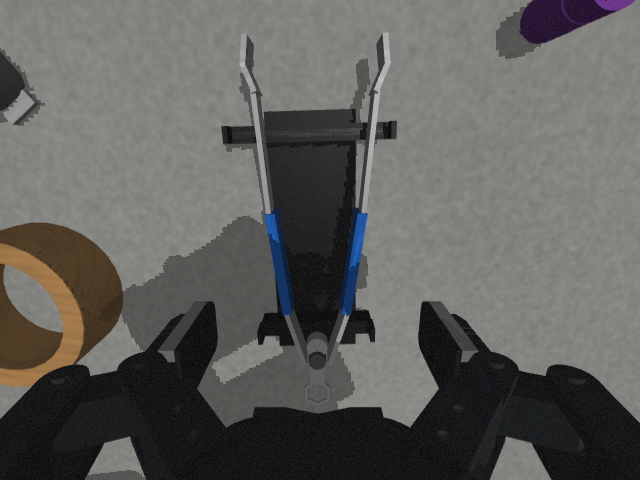

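Call:
{"fn": "carry_out", "kwargs": {"plan": [[[-0.001,0.029,0],[0,0,0],0.085],[[0,0.029,0],[0,0,0],0.085],[[0,0.0275,0],[0,0,0],0.085],[[0,0,0],[0,0,0],0.085],[[0,0,0],[0,0,0],0.065],[[0,0,0],[0,0,0],0.047],[[0,0,0],[0,0,0],0.047],[[0,0,0],[0,0,0],0.047]]}}

```text
time_s: 7.75
position: [0.4215, 0.3257, 0.0167]
tool_rot: [[-0.125, 0.004, 0.992], [-0.992, 0.002, -0.125], [-0.002, -1.0, 0.003]]
ft_force: [-0.6, 1.0, 8.0]
grip_width: 0.0469
```

```bash
python3 - <<'E'
from plan import *
s=env.observe();p=env.get_image('wrist');save(p,'w3.png')
print(np.round(s['position'],4),yaw(s['tool_rot']),np.round(s['ft_force'],2),s['grip_width'])
E
```

```text
[0.4215 0.3257 0.0167] -7.156704058080479 [-0.6   0.99  8.  ] 0.04692859076374067
```

View pics/w3.png

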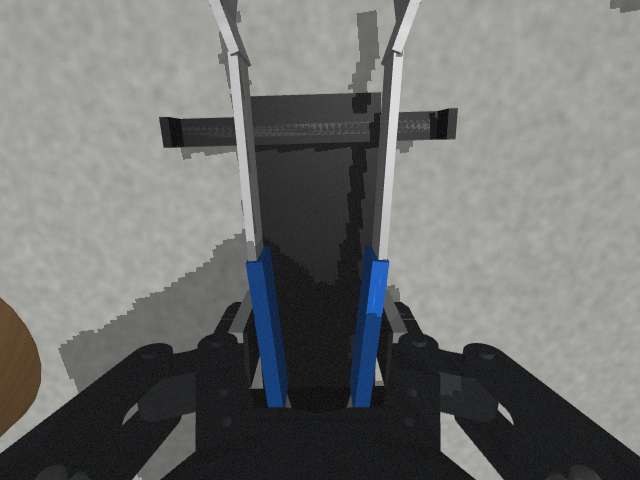

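Call:
{"fn": "carry_out", "kwargs": {"plan": [[[0,-0.01,0],[0,0,0],0.047],[[0,-0.02,0],[0,0,0],0.047],[[0,-0.025,0],[0,0,0],0.047],[[0,-0.03,0],[0,0,0],0.047],[[0,-0.025,0],[0,0,0],0.047],[[0,0,0],[0,0,0],0.047],[[0,0,0],[0,0,0],0.047]]}}

```text
time_s: 8.68
position: [0.42, 0.3249, 0.1243]
tool_rot: [[-0.125, -0.001, 0.992], [-0.992, -0.0, -0.125], [0.001, -1.0, -0.001]]
ft_force: [0.2, 0.3, -1.6]
grip_width: 0.0469
```

```bash
cat > look.py <<'E'
import sys
from plan import *
k=sys.argv[1];ims=[]
s=env.observe();S=[]
for n in('wrist','side','scene'):
    p=env.get_image(n);save(p,f'{n}_{k}.png');S.append(p)
np.save(f'k{k}.npy',[s]+S,allow_pickle=True)
print(np.round(s['position'],4),round(yaw(s['tool_rot']),2),np.round(s['ft_force'],2),s['grip_width'],s['time_s'])
E
python3 look.py 4
```

```text
[0.42   0.3249 0.1243] -7.16 [ 0.17  0.25 -1.55] 0.04689935561227429 8.675
```

View pics/wrist_4.png

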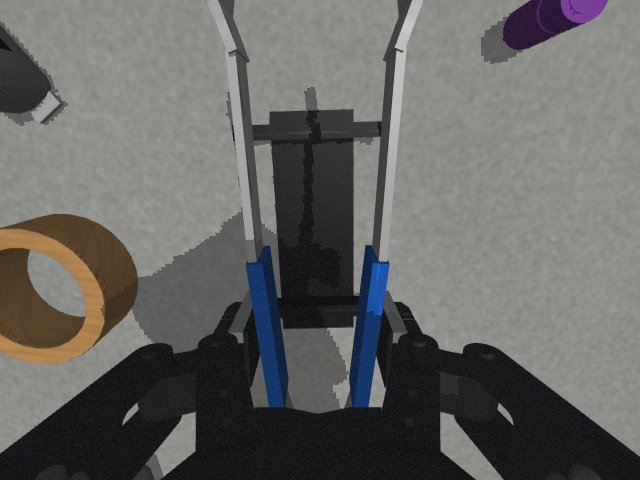

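View pics/side_4.png

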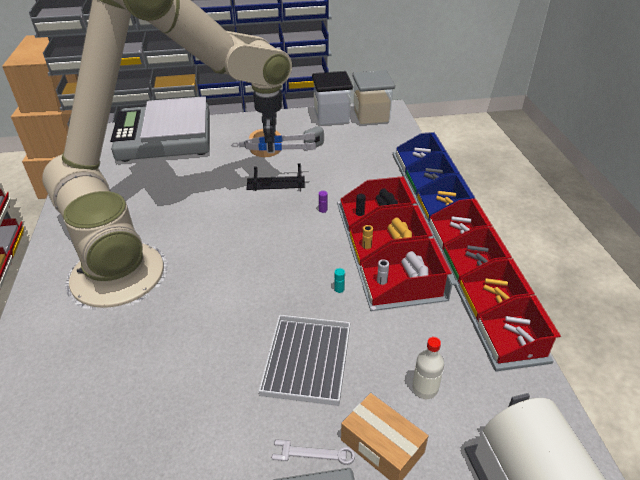

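```bash
python3 -c "
from plan import *
plan([(.39,-.006,.124,0),(.39,-.006,.028,0)],step=.035,jaw=.047)"
```

```text
at [0.42   0.325  0.1239] -7.17 tilt [ 0.001  -1.     -0.0016]
[[[0.0332,-0.0,0.0011],[0,np.float64(-0.7),0],0.047],[[0.0332,-0.0,0.0007],[0,np.float64(-0.7),0],0.047],[[0.0332,-0.0,0.0003],[0,np.float64(-0.7),0],0.047],[[0.0332,-0.0,-0.0001],[0,np.float64(-0.7),0],0.047],[[0.0332,-0.0,-0.0004],[0,np.float64(-0.7),0],0.047],[[0.0332,-0.0,-0.0009],[0,np.float64(-0.7),0],0.047],[[0.0332,-0.0,-0.0013],[0,np.float64(-0.7),0],0.047],[[0.0332,-0.0,-0.0017],[0,np.float64(-0.8),0],0.047]]
[[[0.0332,-0.0,-0.0021],[0,np.float64(-0.7),0],0.047],[[0.0332,-0.0001,-0.0025],[0,np.float64(-0.8),0],0.047],[[0.0,0.032,-0.0],[0,np.float64(0.0),0],0.047],[[0.0,0.032,-0.0],[0,np.float64(0.0),0],0.047],[[0.0,0.032,-0.0],[0,np.float64(0.0),0],0.047]]
end [ 0.39  -0.006  0.028] 0.03
```

Call:
{"fn": "carry_out", "kwargs": {"plan": [[[0.0332,0,0.001],[0,-0.7,0],0.047],[[0.0332,0,0.001],[0,-0.7,0],0.047],[[0.0332,0,0],[0,-0.7,0],0.047],[[0.0332,0,0],[0,-0.7,0],0.047],[[0.0332,0,0],[0,-0.7,0],0.047],[[0.0332,0,-0.001],[0,-0.7,0],0.047],[[0.0332,0,-0.001],[0,-0.7,0],0.047],[[0.0332,0,-0.002],[0,-0.8,0],0.047]]}}

```text
time_s: 9.82
position: [0.3963, 0.0595, 0.1244]
tool_rot: [[-0.025, -0.001, 1.0], [-1.0, 0.0, -0.025], [-0.0, -1.0, -0.001]]
ft_force: [0.5, 0.1, -1.5]
grip_width: 0.0475
```

Call:
{"fn": "carry_out", "kwargs": {"plan": [[[0.0332,0,-0.002],[0,-0.7,0],0.047],[[0.0332,0,-0.0025],[0,-0.8,0],0.047],[[0,0,0],[0,0,0],0.047],[[0,0.032,0],[0,0,0],0.047],[[0,0.032,0],[0,0,0],0.047],[[0,0.032,0],[0,0,0],0.047],[[0,0,0],[0,0,0],0.047],[[0,0,0],[0,0,0],0.047]]}}

```text
time_s: 10.82
position: [0.3912, -0.0056, 0.0295]
tool_rot: [[0.001, 0.001, 1.0], [-1.0, -0.0, 0.001], [0.0, -1.0, 0.001]]
ft_force: [-0.2, 0.2, -1.0]
grip_width: 0.0475
```

```bash
python3 look.py 5; python3 - <<'E'
import cv2
a=cv2.imread('pics/scene_5.png')[190:350,230:440];b=cv2.imread('pics/side_5.png')[170:320,250:450]
cv2.imwrite('pics/z5a.png',cv2.resize(a,None,fx=3.7,fy=3.7,interpolation=2));cv2.imwrite('pics/z5b.png',cv2.resize(b,None,fx=4,fy=4,interpolation=2))
E
```

```text
[ 0.3912 -0.0056  0.0295] 0.06 [-0.18  0.23 -0.96] 0.0475419914579032 10.825
```

View pics/z5a.png

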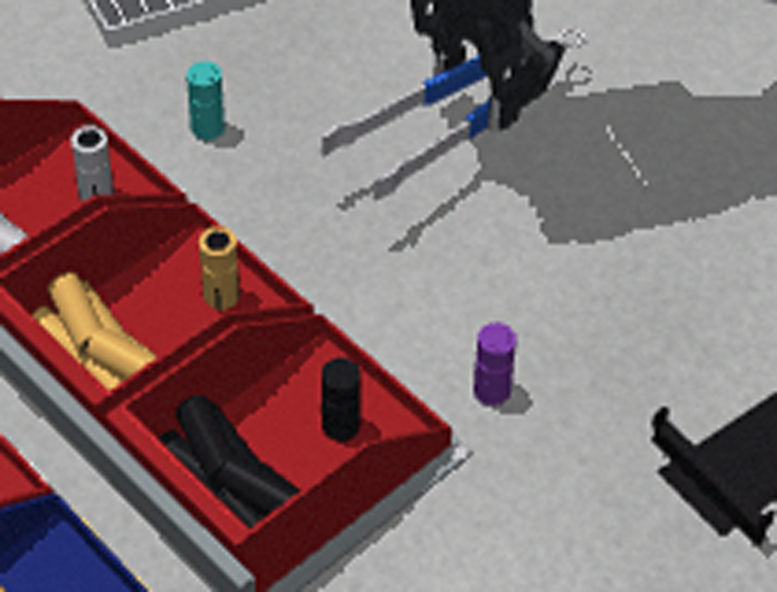

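View pics/z5b.png

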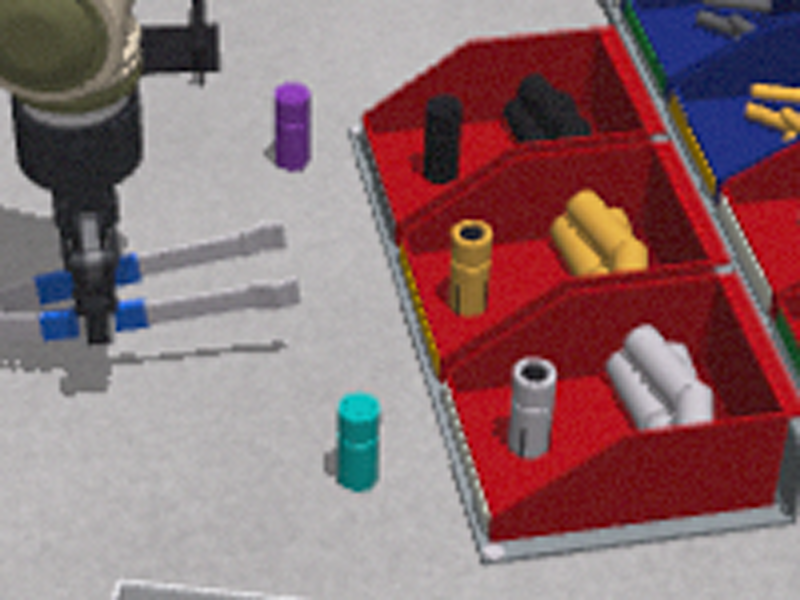

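View pics/wrist_5.png

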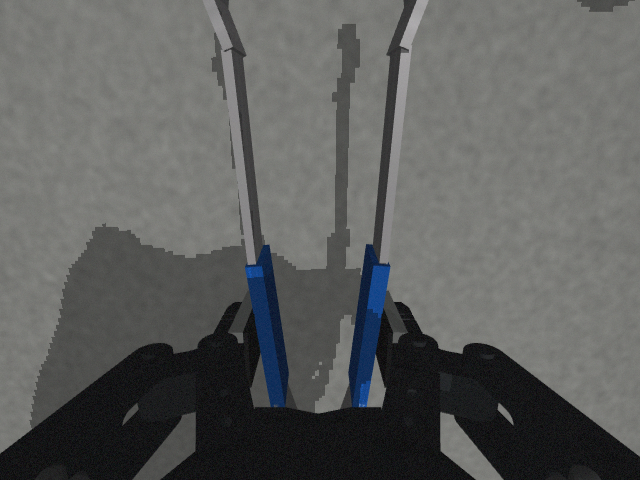

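```bash
python3 - <<'E'
from tri import *
s,w,b,a=np.load('k5.npy',allow_pickle=True)
A=lambda u,v:(230+u/3.7,190+v/3.7);B=lambda u,v:(250+u/4,170+v/4)
print(tri(a,A(323,139),b,B(298,281)),tri(a,A(375,184),b,B(285,226)))
print('gold',tri(a,A(217,241),b,B(471,231)))
E
```

```text
(array([ 0.51714518, -0.03188701,  0.0649112 ]), np.float64(0.00038503229888194154)) (array([0.51763265, 0.0230768 , 0.06417074]), np.float64(0.00017931568881121077))
gold (array([ 0.63265236, -0.0064909 ,  0.06823651]), np.float64(0.0012574822623879472))
```

Call:
{"fn": "carry_out", "kwargs": {"plan": [[[0.002,0.005,0],[0,0,0],0.047],[[0,0,0.02],[0,0,0],0.047],[[0,0,0.025],[0,0,0],0.047],[[0,0,0.025],[0,0,0],0.047],[[0,0,0.02],[0,0,0],0.047],[[0,0,0.01],[0,0,0],0.047],[[0,0,0],[0,0,0],0.047],[[0,0,0],[0,0,0],0.047]]}}

```text
time_s: 11.98
position: [0.49, -0.0076, 0.0237]
tool_rot: [[0.001, -0.001, 1.0], [-1.0, 0.0, 0.001], [-0.0, -1.0, -0.001]]
ft_force: [0.4, -0.7, -1.5]
grip_width: 0.0469
```

```bash
python3 look.py 6; python3 - <<'E'
import cv2
a=cv2.imread('pics/scene_6.png')[210:330,230:390];b=cv2.imread('pics/side_6.png')[180:300,300:460]
cv2.imwrite('pics/z6a.png',cv2.resize(a,None,fx=5,fy=5,interpolation=2));cv2.imwrite('pics/z6b.png',cv2.resize(b,None,fx=5,fy=5,interpolation=2))
E
```

```text
[ 0.49   -0.0076  0.0237] 0.04 [ 0.43 -0.66 -1.52] 0.04688949885694873 11.975
```

View pics/z6a.png

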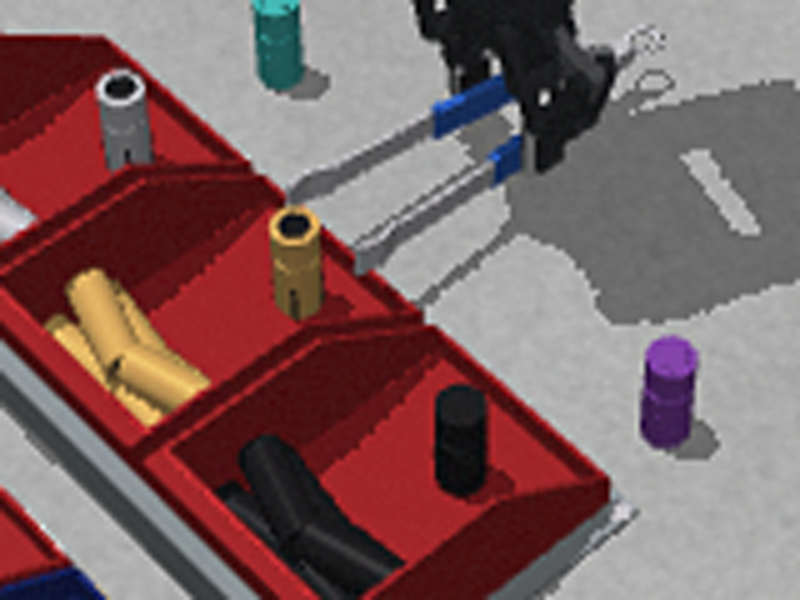

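View pics/z6b.png

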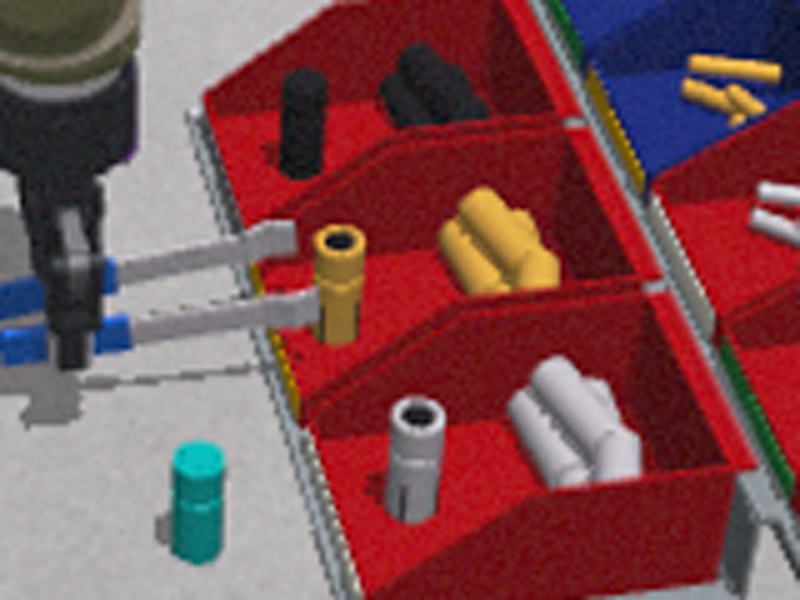

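View pics/wrist_6.png

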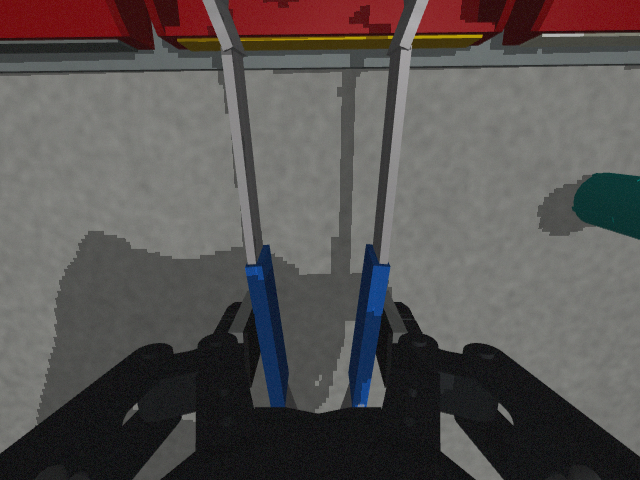

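```bash
python3 - <<'E'
from tri import *
s,w,b,a=np.load('k6.npy',allow_pickle=True)
A=lambda u,v:(230+u/5,210+v/5);B=lambda u,v:(300+u/5,180+v/5)
print(tri(a,A(290,185),b,B(318,290)),tri(a,A(357,247),b,B(296,222)))
print('gold',tri(a,A(295,225),b,B(340,240)))
E
```

```text
(array([ 0.61473838, -0.03395923,  0.06054923]), np.float64(0.0020152893315890474)) (array([0.61524667, 0.01975196, 0.06080631]), np.float64(0.0011041794258520245))
gold (array([ 0.63242698, -0.00668739,  0.06793354]), np.float64(0.0004586243348391542))
```

Call:
{"fn": "carry_out", "kwargs": {"plan": [[[0,0,0.016],[0,0,0],0.047],[[0,0,0.0155],[0,0,0],0.047],[[0,0,0],[0,0,0],0.047],[[0,0,0],[0,0,0],0.042],[[0,0,0],[0,0,0],0.038],[[0,0,0],[0,0,0],0.034],[[0,0,0],[0,0,0],0.03],[[0,0,0],[0,0,0],0.03]], "force": 40}}

```text
time_s: 13.12
position: [0.5222, -0.0077, 0.0239]
tool_rot: [[0.001, -0.0, 1.0], [-1.0, 0.0, 0.001], [-0.0, -1.0, -0.0]]
ft_force: [-2.7, 0.4, -0.1]
grip_width: 0.0336
```

```bash
python3 look.py 7; python3 - <<'E'
import cv2
a=cv2.imread('pics/scene_7.png')[210:330,230:390];b=cv2.imread('pics/side_7.png')[180:300,300:460]
cv2.imwrite('pics/z7a.png',cv2.resize(a,None,fx=5,fy=5,interpolation=2));cv2.imwrite('pics/z7b.png',cv2.resize(b,None,fx=5,fy=5,interpolation=2))
E
```

```text
[ 0.5222 -0.0077  0.0239] 0.04 [-2.71  0.39 -0.09] 0.033578652464555464 13.125
```

View pics/z7a.png

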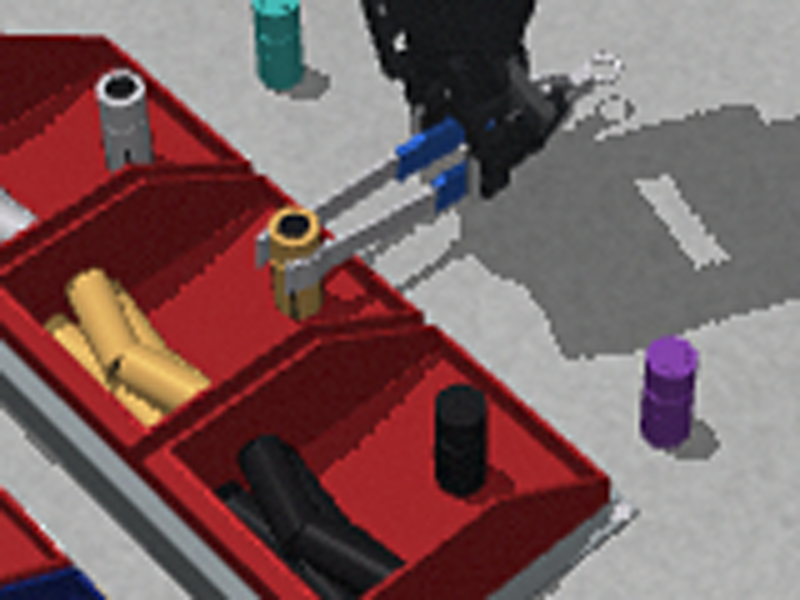

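View pics/z7b.png

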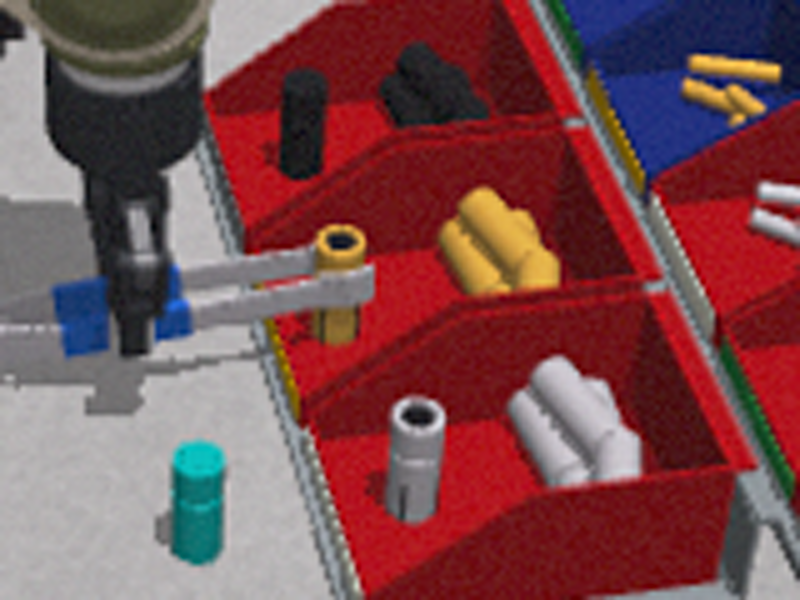

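View pics/wrist_7.png

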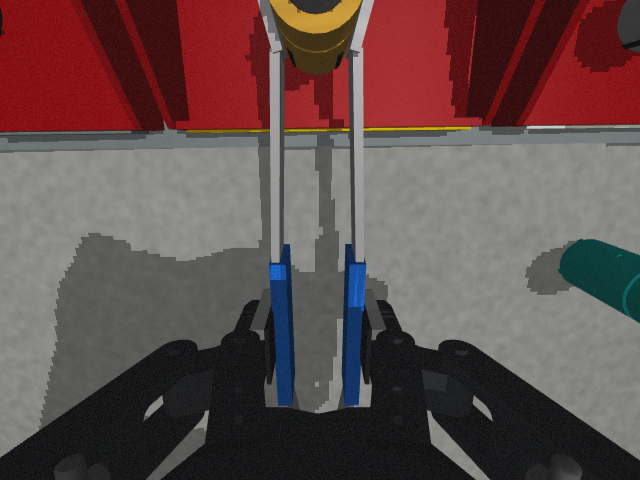

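Call:
{"fn": "carry_out", "kwargs": {"plan": [[[0,0,0],[0,0,0],0.02],[[0,0,0],[0,0,0],0.01],[[0,-0.006,0],[0,0,0],0.01],[[0,-0.012,0],[0,0,0],0.01],[[0,-0.018,0],[0,0,0],0.01],[[0,-0.02,0],[0,0,0],0.01],[[0,-0.02,0],[0,0,0],0.01],[[0,0,0],[0,0,0],0.01]], "force": 75}}

```text
time_s: 14.28
position: [0.5231, -0.0078, 0.1015]
tool_rot: [[0.001, 0.003, 1.0], [-1.0, -0.001, 0.001], [0.001, -1.0, 0.003]]
ft_force: [0.7, 0.4, -2.7]
grip_width: 0.0329
```

Call:
{"fn": "carry_out", "kwargs": {"plan": [[[0,-0.02,0],[0,0,0],0.01],[[0,-0.02,0],[0,0,0],0.01],[[0,-0.01,0],[0,0,0],0.01],[[0,0,0],[0,0,0],0.01],[[0,0,0],[0,0,0],0.01]]}}

```text
time_s: 14.9
position: [0.5219, -0.0076, 0.1489]
tool_rot: [[0.001, -0.002, 1.0], [-1.0, 0.0, 0.001], [-0.0, -1.0, -0.002]]
ft_force: [-0.6, 0.7, -2.5]
grip_width: 0.0327
```

```bash
python3 look.py 8; python3 -c "
from plan import *
"
```

```text
[ 0.5219 -0.0076  0.1489] 0.04 [-0.56  0.71 -2.45] 0.03269617355404229 14.9
```

View pics/side_8.png

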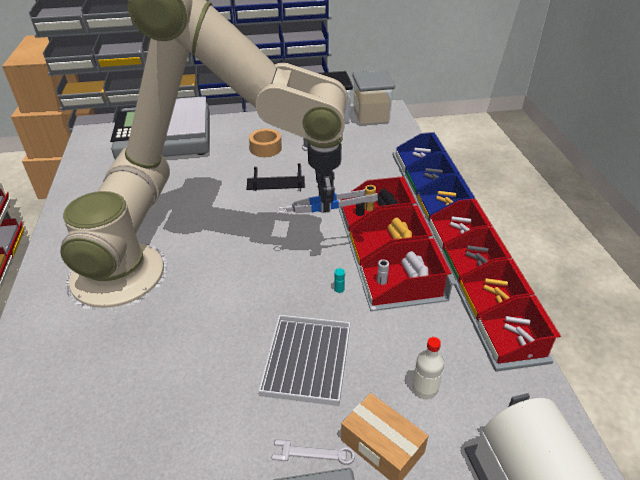

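View pics/wrist_8.png

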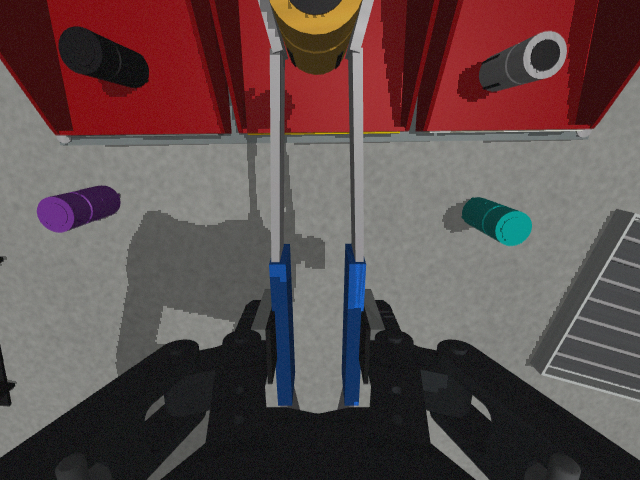

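```bash
python3 - <<'E'
from plan import *
s,w,b,a=np.load('k8.npy',allow_pickle=True)
C=[atz(b,u,v,.018) for u,v in((277,317),(350,321),(340,402),(261,394))]
print(np.round(C,3),np.mean(C,0))
T=np.mean(C,0);ps=-30;g=T[:2]-.116*np.array([np.cos(np.radians(ps)),np.sin(np.radians(ps))]);print(g)
plan([(.42,-.05,.149,-6),(g[0],g[1],.149,ps),(g[0],g[1],.132,ps)],step=.03,jaw=.01)
E
```

```text
[[ 0.379 -0.22   0.018]
 [ 0.538 -0.258  0.018]
 [ 0.48  -0.456  0.018]
 [ 0.33  -0.413  0.018]] [ 0.43173526 -0.33690583  0.018     ]
[ 0.33127631 -0.27890583]
at [ 0.5221 -0.0077  0.1492] 0.03 tilt [-3.0e-04 -1.0e+00 -1.2e-03]
[[[0.0106,0.0,-0.0255],[0,np.float64(1.5),0],0.01],[[0.0112,0.0001,-0.0253],[0,np.float64(1.5),0],0.01],[[0.0119,0.0,-0.0249],[0,np.float64(1.5),0],0.01],[[0.0125,0.0001,-0.0246],[0,np.float64(1.5),0],0.01],[[0.0263,-0.0,-0.0072],[0,np.float64(2.7),0],0.01],[[0.0266,-0.0,-0.0059],[0,np.float64(2.7),0],0.01],[[0.0269,-0.0,-0.0047],[0,np.float64(2.7),0],0.01],[[0.0271,-0.0,-0.0034],[0,np.float64(2.7),0],0.01]]
[[[0.0272,-0.0,-0.0021],[0,np.float64(2.6),0],0.01],[[0.0273,-0.0,-0.0008],[0,np.float64(2.7),0],0.01],[[0.0273,-0.0,0.0004],[0,np.float64(2.6),0],0.01],[[0.0272,-0.0,0.0017],[0,np.float64(2.7),0],0.01],[[0.0271,-0.0,0.0029],[0,np.float64(2.6),0],0.01],[[-0.0,0.017,0.0],[0,np.float64(0.0),0],0.01]]
end [ 0.3313 -0.2789  0.132 ] -29.97
```

Call:
{"fn": "carry_out", "kwargs": {"plan": [[[0.0106,0,-0.0255],[0,1.5,0],0.01],[[0.0112,0,-0.0253],[0,1.5,0],0.01],[[0.012,0,-0.025],[0,1.5,0],0.01],[[0.0125,0,-0.0246],[0,1.5,0],0.01],[[0.0263,0,-0.0072],[0,2.7,0],0.01],[[0.0266,0,-0.006],[0,2.7,0],0.01],[[0.027,0,-0.0047],[0,2.7,0],0.01],[[0.027,0,-0.0034],[0,2.7,0],0.01]]}}

```text
time_s: 16.05
position: [0.3801, -0.1526, 0.1497]
tool_rot: [[-0.29, -0.0, 0.957], [-0.957, 0.0, -0.29], [-0.0, -1.0, -0.0]]
ft_force: [-0.2, 0.8, -2.7]
grip_width: 0.0324
```

Call:
{"fn": "carry_out", "kwargs": {"plan": [[[0.027,0,-0.002],[0,2.6,0],0.01],[[0.027,0,-0.001],[0,2.7,0],0.01],[[0.027,0,0],[0,2.6,0],0.01],[[0.027,0,0.002],[0,2.7,0],0.01],[[0.027,0,0.003],[0,2.6,0],0.01],[[0,0.01,0],[0,0,0],0.01],[[0,0.007,0],[0,0,0],0.01],[[0,0,0],[0,0,0],0.01]]}}

```text
time_s: 17.05
position: [0.3316, -0.277, 0.1322]
tool_rot: [[-0.498, -0.001, 0.867], [-0.867, 0.002, -0.498], [-0.001, -1.0, -0.002]]
ft_force: [-0.9, -0.3, -2.0]
grip_width: 0.0325
```

Call:
{"fn": "carry_out", "kwargs": {"plan": [[[0,0,0],[0,0,0],0.01],[[0,0,0],[0,0,0],0.01],[[0,0,0],[0,0,0],0.01],[[0,0,0],[0,0,0],0.01]]}}

```text
time_s: 17.55
position: [0.3317, -0.278, 0.1329]
tool_rot: [[-0.499, 0.0, 0.866], [-0.866, -0.0, -0.499], [0.0, -1.0, 0.0]]
ft_force: [-0.7, -0.6, -2.2]
grip_width: 0.0328
```

```bash
python3 look.py 9;python3 - <<'E'
import cv2
a=cv2.imread('pics/scene_9.png')[110:230,210:370];b=cv2.imread('pics/side_9.png')[220:400,200:440]
cv2.imwrite('pics/z9a.png',cv2.resize(a,None,fx=5,fy=5,interpolation=2));cv2.imwrite('pics/z9b.png',cv2.resize(b,None,fx=3,fy=3,interpolation=2))
E
```

```text
[ 0.3317 -0.278   0.1329] -29.96 [-0.67 -0.62 -2.19] 0.03275290875177699 17.55
```

View pics/z9a.png

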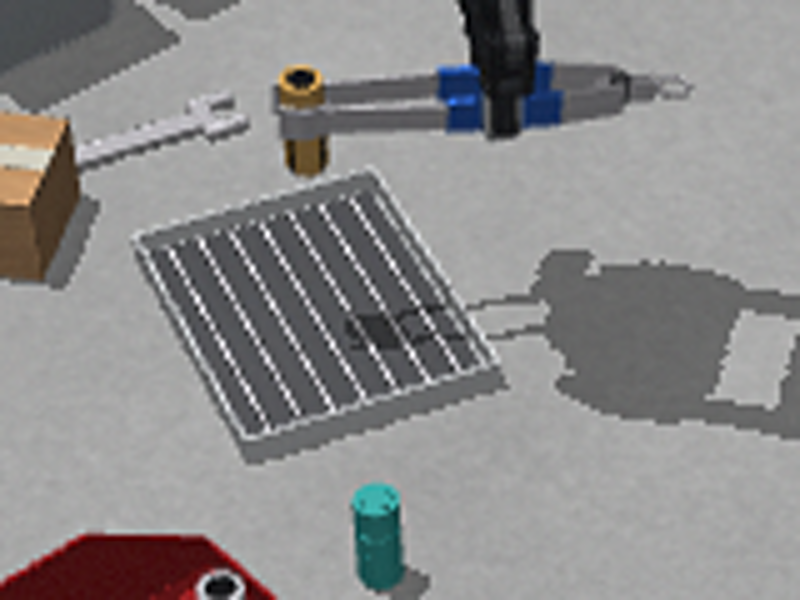

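View pics/z9b.png

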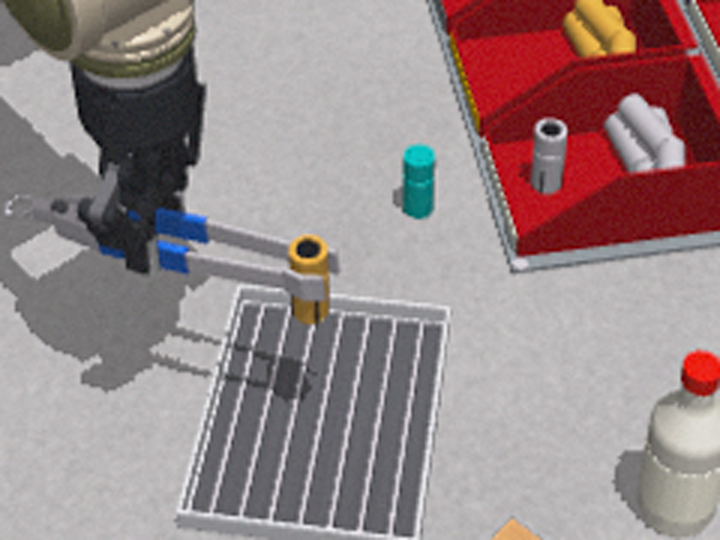

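View pics/scene_9.png

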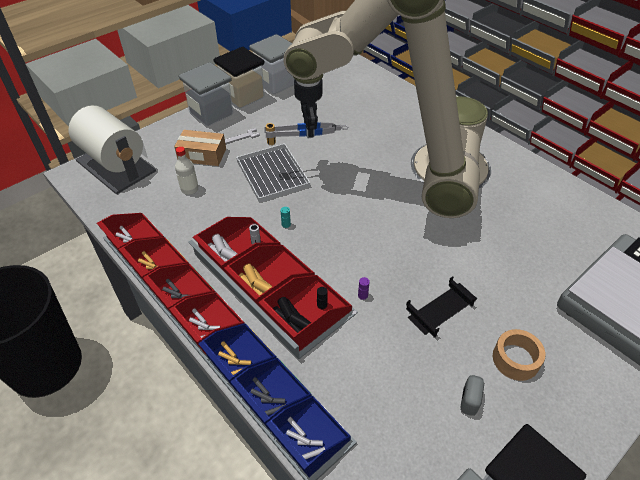

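View pics/wrist_9.png

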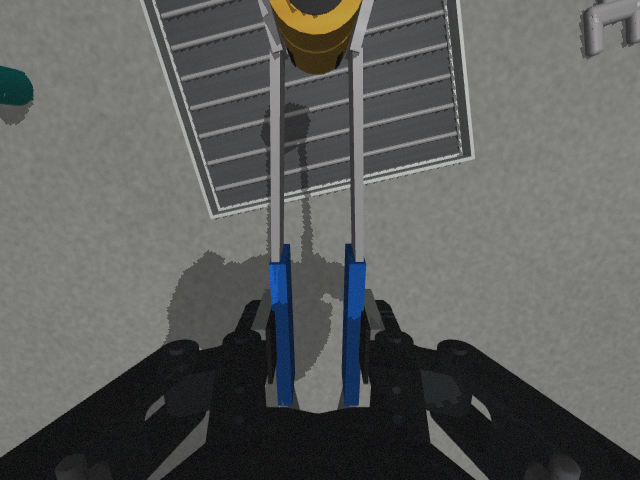

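Upright in both views (scene anchor at (270,133), side (304,313)). I'll triangulate it against the tray corners and check that nothing else moved.

```bash
python3 - <<'E'
from tri import *
s,w,b,a=np.load('k9.npy',allow_pickle=True)
A=lambda u,v:(210+u/5,110+v/5);B=lambda u,v:(200+u/3,220+v/3)
t=tri(a,A(301,77),b,B(309,249));l=tri(a,A(305,168),b,B(311,318));print('top',t,'bottom',l)
C=[tri(a,A(*x),b,B(*y))[0] for x,y in(((372,170),(240,290)),((497,365),(448,312)),((245,440),(418,537)),((138,240),(182,520)))]
print(np.round(C,3));c=np.mean(C,0);print('tray',c)
ex=(C[1]-C[0])+(C[2]-C[3]);ex/=np.linalg.norm(ex);ey=np.array([-ex[1],ex[0]])
d=((t[0]+l[0])/2-c)[:2];print('anchor in tray',d@ex[:2],d@ey)
a0=np.load('a.npy',allow_pickle=True).item();b0=np.load('b.npy',allow_pickle=True).item()
for n,p,q in(('scene',a,a0),('side',b,b0)):
    print(n,cv2.absdiff(p['image'],q['image']).max(2)[{'scene':slice(215,350),'side':slice(180,310)}[n],{'scene':slice(195,355),'side':slice(335,450)}[n]].__gt__(60).sum())
E
```

```text
top (array([ 0.42771465, -0.33271035,  0.17670556]), np.float64(0.0013506099666981582)) bottom (array([ 0.42762469, -0.33500333,  0.11180598]), np.float64(0.0005574604041842768))
[[ 0.391 -0.308  0.111]
 [ 0.472 -0.226  0.028]
 [ 0.484 -0.368 -0.099]
 [ 0.398 -0.444  0.014]]
tray [ 0.43597461 -0.3366767   0.01349235]
anchor in tray -0.003090699480196402 0.0058859692453263664
scene 119
side 229
```

```bash
python3 - <<'E'
from plan import *
s=env.observe();print(s['time_s'],s['grip_width'],np.round(s['qvel'],2),np.round(s['ft_force'],2));print(env.close_job())
E
```

```text
17.7 0.03233092988560599 [-0.01  0.13  0.1  -0.01 -0.02 -0.02] [-0.55 -0.17 -3.36]
the job is handed in; nothing more can be done
None
```

I took the tongs off their rest, closed them on the gold anchor at the front of the middle bin and lifted it out. I handed the job in at 17.7 s with the tongs still squeezed and the anchor held over the drip tray. No verdict came back.

**Anchor position:** triangulating its top and bottom puts its centre at about (0.428, -0.334, 0.144). That is roughly 5 mm from the tray centre, (0.432, -0.337), with its bottom about 94 mm above the rim. It stood upright to within about 2° and the arm was at rest.

**Grip:** the finger opening was 32–33 mm at 75 N. That matches the jaws being closed on a 25 mm part (34 mm given).

**Other things:** the final scene picture shows the silver and black anchors standing and the tape roll, tape measure, bottle, carton and wrench in place. I only compared pixels over the bin area, where the changes were small and I took them to be the missing gold anchor. I did not measure whether each thing had moved.

**Checks that disagreed:**
- My two-view match of the tray corners was bad; the corner heights came out inconsistent. I used the single-view tray centre, which the network's tray outlines support to within 1–2 cm.
- Before closing, the tongs tips measured up to about 6 mm higher than nominal, well within what the grasp allowed.

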